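# Seat the junction box, then hover the transducer over its port

## Robot

A 6-joint arm with a two-finger parallel gripper is mounted at the origin on the work surface. World frame = base frame: x ahead of the robot, y to its left, z up, the work surface at z = 0. Lengths are in m, angles in rad, forces in N, time in s.
With the tool pointing down it reaches from about 0.35 to 0.775 m from the base axis. Payload 5.5 kg.
Tool frame: the origin (TCP) lies between the finger pads; the fingertips stand 19 mm ahead of it and the grasp point (between the pads) is the TCP; z points along the fingers, x is the direction in which the jaws open and shut, and the axes are right-handed (so a half turn about z gives the same grasp; the last joint's range is limited). The gripper opens to 85 mm and grips with 20 to 120 N. Pads are 22 mm wide; open, the fingers measure 114 mm over their backs; the gripper's body (76 mm by 85 mm) begins 54 mm behind the grasp point. The pads swing forward as they close: fully open they stand 13 mm farther back than shut.
Start: joints at [1.153, 0.313, 0.046, 1.304, 0, 1.431], TCP at [0.158, 0.553, 0.25] pointing down, gripper open.
Joint ranges: [-2.76, 2.76], [-0.86, 1.69], [-1.03, 1.26], [-2.2, 2.34], [-1.47, 1.5], [-3.14, 3.14]. Speed limits (rad/s): [2.57, 2.57, 3.14, 3.14, 3.14, 3.14].

## Interface

Orientations are given as a unit quaternion [w, x, y, z].
In Python, from workcell import env gives the robot as it stands. The module is installed in compiled form; this text tells all that it offers.
- The arm moves only by the tool carry_out, never from a script. Its argument "steps" is a list of rows, each a list of 7 numbers: the gripper command: -1 is shut, 1 is fully open, values between are in proportion, then the shift along the tool's x, y, z in m, then the turn, a rotation vector about the tool's x, y, z in rad. A call has 1 to 20 rows; each row shifts and turns the commanded pose from where the row before left it, along the tool's axes as they then stand; what a row does not reach is not made up. A row lasts 1/8 s, in which the tool goes at most 62.5 mm and 10.7 degrees, less where a joint would pass 70% of its speed; a pose out of reach is approached as far as the arm can. A call with a gripper value outside its range is refused whole. The fingers move at their own pace and stop on an object; "grip_force" is the grip in N (left out, the last holds). Time passes only in rows, so rows that do not move let the fingers close. It gives the time, the measured TCP pose, the force and the opening at its end, in the units of the state.
- env.get_state(): the state, without advancing time (a new reading comes with each control period).
- env.read_camera(name): name is "scene" or "top" or "wrist"; returns a dict with "color" (400x640x3 uint8, red, green, blue), "K" (3x3 intrinsics, pixels), "dist" ([k1, k2, p1, p2, k3] as OpenCV has them; the pictures are not rectified), "R" (3x3) and "t" (3): a world point X has camera coordinates R X + t. Camera axes: x right, y down, z forward; pixel columns grow to the right and rows downward; lengths in m; the calibration is good to about 2 mm. A picture is of the moment at which its call begins. There is no depth.
- env.hand_in(): hands the job in, once; it reports no verdict.
The state is a dict: "clock": time; "joint_pos": joint angles; "qvel": joint speeds; "tau": joint torques, N m; "tcp_pos": TCP position; "orientation": TCP orientation; "wrist_force": force on the tool from outside, world axes, zero at the start; "ft_torque": the same for the moment, N m; "finger_gap": finger opening in m.
Only numpy, scipy, OpenCV 4.12 (cv2) and the standard library are available. Lean on these libraries where they do the work, as an engineer would, in place of code of your own. Each camera call takes 0.05 s, during which the arm holds its last target. There are 200 camera calls.

## Task

Lift the aluminium junction box over the low chrome gate and seat it fully down on the two pegs of the blue base on the staging shelf, either way round, lowering it on rather than dropping it, and let it go. Then take the steel transducer out of the brass test fitting, carry it over the gate, and finish while still holding it upright and still, centred over the brass port on the box with its nose about a centimetre above the port and not touching, ready for a colleague to start the thread. Do not push the gate, and leave everything else where it is.

Things in the scene. Friction and masses are not known exactly. Their poses are not given: they have to be found in the camera images.
- junction_box_center (a point): centre of the loose cast aluminium junction box, half-way up its body, 21 mm above its underside. Body 90 mm along its x, 56 mm along its y (grip across this), 42 mm high; about 0.35 kg; a black plug of 20 mm diameter sticks 8 mm out of its +x end, 22 mm up. Its underside has two square sockets, 12 mm wide and 14 mm deep, at x = -28 and +28 mm on its centre line. z up. It starts standing flat on the bench
- port (a point): centre of the mouth of the brass port on top of the junction box, 54 mm above the box's underside and on its vertical centre line: a short brass ring, 34 mm outside, 24 mm inside, 12 mm high
- base_top (a point): centre of the top face of the fixed blue base plate (112 mm along x, 78 mm along y, 12 mm thick) on the grey staging shelf, whose top is 25 mm above the bench. Two steel pegs of 8 mm diameter with conical tips stand 11 mm high at x = -28 and +28 mm. The box is home when its underside lies on this face, its x along this x, either way round
- transducer_center (a point): grip point on the axis of the loose stainless pressure transducer, 52 mm above its nose tip. It stands upright: nose 20 mm diameter, 0 to 16 mm up; flange 31 mm diameter, 16 to 26 mm; barrel 26 mm diameter, 26 to 80 mm (grip here); black connector 18 mm diameter, 80 to 94 mm. About 0.18 kg. z up along its axis; its nose hangs loosely 16 mm deep in the fitting's bore, flange on the rim
- transducer_nose (a point): tip of the transducer's nose, its lowest point, on its axis
- fitting: fixed brass test fitting that the transducer stands in; origin at the centre of its foot on the bench; foot 52 mm diameter, body 43 mm across its corners, 30 mm high, bore 24 mm
- gate (a joint): opening of the low chrome rail gate in rad, 0 in line with its posts, growing as it swings towards the shelf; it moves freely when pushed. It stands a little open
- gate_mid (a point): middle of the gate's top rail, on its upper edge, 101 mm above the bench. The gate leaf runs 172 mm either way along this x and turns about the post at its far (+x) end; the other fixed post is near the robot; the posts stand 365 mm apart, 16 mm thick and 108 mm high. z up; +y is the shelf side
- cap: bystander: yellow nylon protective cap, 36 mm diameter, 26 mm high, origin under its centre
- spare_fitting: bystander: loose brass ring fitting, 32 mm diameter, 26 mm high, origin under its centre
- bottle: bystander: white bottle with blue label, 56 mm diameter, 130 mm high, origin under its centre
- wrench: bystander: steel wrench, 160 mm long, lying along its x near the robot
- cover: bystander: aluminium cover plate 55 x 50 x 8 mm on the shelf, origin under its centre
- tin: bystander: small tin with red label, 48 mm diameter, 35 mm high, on the shelf, origin under its centre
There are look-alikes about, which are no part of the job. Leave any brown or purple look-alike of the part that bears junction_box_center alone.

How it is judged:
On the way, in this order (a step that is already met when the one before it is completed fails the run):
1. the junction box passes over the gate's top rail (y of junction_box_center in the frame of gate_mid between -0.04 and 0.04 m and x of junction_box_center in the frame of gate_mid between -0.2 and 0.2 m and z of junction_box_center in the frame of gate_mid above 0.02 m), for 0.03 s.
2. the junction box is fully home on the pegs of the base and let go (horizontal distance between junction_box_center and base_top below 0.004 m and z of junction_box_center in the frame of base_top between 0.018 and 0.024 m and angle between the x axis of junction_box_center and the x axis of base_top, either way round below 0.1 rad and angle between junction_box_center's own z axis and vertical below 0.05 rad and contact force between junction_box and the fingers below 0.1 N), for 0.2 s.
3. the transducer passes over the gate's top rail (y of transducer_nose in the frame of gate_mid between -0.04 and 0.04 m and x of transducer_nose in the frame of gate_mid between -0.2 and 0.2 m and z of transducer_nose in the frame of gate_mid above 0 m), for 0.03 s.
At the end, for the whole second after the job is handed in: The box is home on the base (within 4 mm sideways, 3 mm in height, 0.1 rad either way round, level) and not held; the transducer is held by the fingers, still, upright within 0.1 rad, its nose 3 to 20 mm above the port's mouth and within 6 mm of its axis, not touching the box (all of step 2 and horizontal distance between transducer_nose and port below 0.006 m and z of transducer_nose in the frame of port between 0.003 and 0.02 m and angle between transducer_nose's own z axis and vertical below 0.1 rad and contact force between transducer and the fingers above 1 N and contact force between transducer and junction_box below 0.05 N and linear speed of transducer below 0.02 m/s); the arm keeps its last pose, push and grip.
It fails at once if the gate is pushed (its middle moves more than 12 mm) (distance of gate_mid from where it was at the start of the episode above 0.012 m).
It fails at once if the box is dropped: it falls faster than 0.45 m/s with no finger on it (linear speed of junction_box above 0.45 m/s and contact force between junction_box and the fingers below 0.05 N).
It fails at once if a bystander is moved more than 30 mm (distance of any of cap, spare_fitting, bottle, wrench, cover, tin from where it was at the start of the episode above 0.03 m).
It also fails if it takes over 59 s, if anything falls off the work surface, if the arm or the gripper's body presses on something with over 40 N, if the wrist force passes 120 N, or if a joint passes its speed limit or range.

## Working session

There is one attempt and no reset: what is moved stays moved. The work goes in short steps, Python scripts to look and compute and a tool call to move; the robot and the scene stay as the last step left them, time stands still between calls to the robot, and variables do not carry over. Pictures are saved under pics/ and viewed, about 8 in all and at most 12, crops included, and the job is handed in when it is done.

Besides the shell and the picture viewer there is one more tool, called after "Call:" by a JSON object that holds its "op" and its "data". carry_out: Moves the arm, as the interface text tells. Its arguments: {"type":"object","properties":{"steps":{"type":"array","items":{"type":"array","items":{"type":"number"}}},"grip_force":{"type":"number"}},"required":["steps"]}

```bash
mkdir -p pics
cat > h.py <<'E'
import numpy as np, cv2
from workcell import env
def cam(n,save=None):
    c=env.read_camera(n)
    if save: cv2.imwrite('pics/'+save,c['color'][:,:,::-1])
    return c
def ray(c,uv):
    p=cv2.undistortPoints(np.array([[uv]],float),c['K'],np.array(c['dist'],float)).ravel()
    R=np.array(c['R']);t=np.array(c['t'])
    return -R.T@t, R.T@np.array([p[0],p[1],1.])
def plane(c,uv,z):
    o,d=ray(c,uv); return o+d*(z-o[2])/d[2]
def tri(*cu):
    A=np.zeros((3,3));b=np.zeros(3)
    for c,uv in cu:
        o,d=ray(c,uv); d/=np.linalg.norm(d); P=np.eye(3)-np.outer(d,d); A+=P;b+=P@o
    X=np.linalg.solve(A,b)
    return X,[np.round(proj(c,X)-uv,1) for c,uv in cu]
def proj(c,X):
    return cv2.projectPoints(np.array([X],float),cv2.Rodrigues(np.array(c['R']))[0],np.array(c['t'],float),c['K'],np.array(c['dist'],float))[0].ravel()
E
python3 - <<'E'
from h import *
import pickle
d={n:cam(n,n+'0.png') for n in('scene','top','wrist')}
pickle.dump(d,open('c0.pkl','wb'))
for n in d: print(n,d[n]['K'][0],-np.array(d[n]['R']).T@d[n]['t'])
s=env.get_state();print(s)
E
```

```text
scene [453.11565194   0.         327.1722762 ] [ 1.14368763 -0.15029252  1.14014018]
top [510.21865454   0.         319.31021571] [ 0.347421   -0.03454076  1.76867128]
wrist [352.67494051   0.         314.49486696] [0.08296093 0.57606932 0.37198503]
{'clock': 0.15, 'joint_pos': array([1.15337905e+00, 3.13841141e-01, 4.52576551e-02, 1.30361651e+00,
       7.38065753e-06, 1.43119615e+00]), 'qvel': array([ 1.42956574e-04, -4.06527820e-03,  4.81485991e-03,  2.73665632e-03,
        6.70989074e-04,  6.64160609e-05]), 'tau': array([ 1.78395145e-03, -4.81064379e+01,  2.98815769e+01,  1.38798135e-02,
       -1.75927185e-04, -3.74793854e-05]), 'tcp_pos': array([0.15756013, 0.55262326, 0.24961341]), 'orientation': array([ 3.37485951e-04,  7.98203134e-01,  6.02387969e-01, -6.15375695e-04]), 'wrist_force': array([ 0.17780252, -0.14948967,  0.10047799]), 'ft_torque': array([0.03606868, 0.01569187, 0.01066672]), 'finger_gap': 0.08560717431860602}
```

View pics/top0.png

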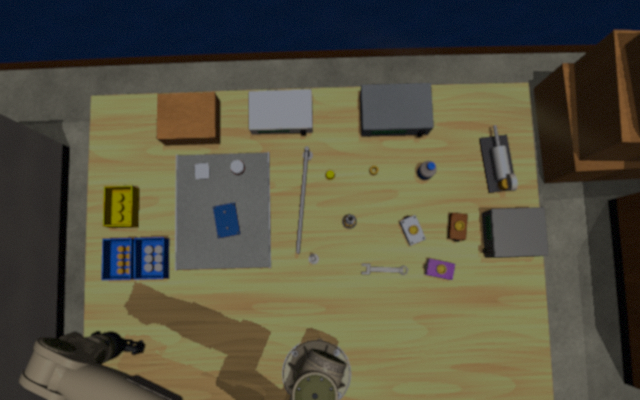

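View pics/scene0.png

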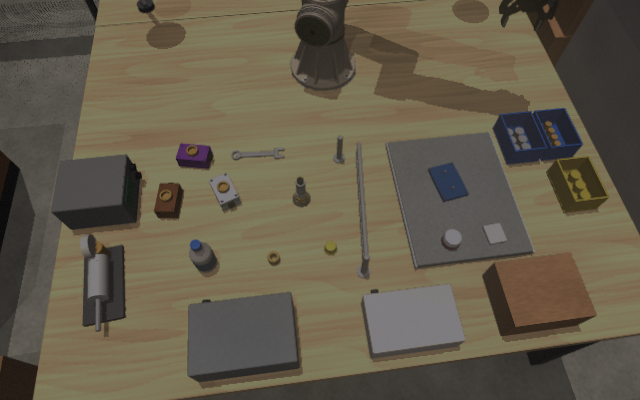

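Top view: the aluminium box is at (412,230), the brown look-alike at (457,227) and the purple one at (440,268). The transducer in its fitting is at (349,221). The gate runs from (307,153) to (298,253), and the blue base is at (227,219). In the scene view the box is at (224,190), the brown one at (168,200) and the purple one at (193,155). The grey aluminium one fits the description, so I'll confirm it in a crop.

Run:
```python
from h import *
a=cv2.imread('pics/top0.png');b=cv2.imread('pics/scene0.png')
f=lambda i,x,y,w,h,s:cv2.resize(i[y:y+h,x:x+w],(w*s,h*s),interpolation=cv2.INTER_CUBIC)
r1=np.hstack([f(a,195,140,100,140,2)[:,:],f(a,280,140,200,140,2)])
r1=f(a,200,140,280,140,1); r1=cv2.resize(r1,(800,400))
r1=f(a,330,190,160,100,5)[:,:]; 
L=f(a,320,190,160,100,5); 
out=np.vstack([f(a,325,185,133,100,3),f(a,200,185,133,100,3)])
out2=np.vstack([f(b,140,135,133,100,3),f(b,390,140,133,100,3)])
cv2.imwrite('pics/crop1.png',np.hstack([out,out2]))
import pickle
d=pickle.load(open('c0.pkl','rb'))
T,S=d['top'],d['scene']
for n,p,q in [('box port',(412,229),(224,187)),('transd top',(349,218),(300,181)),('base',(227,219),(449,182)),('gate hinge post',(307,152),(364,262)),('postnear',(312,257),(340,138)),('bottle',(429,166),(196,245))]:
    print(n,*tri((T,np.array(p)),(S,np.array(q))))
```

```text
box port [ 0.47176984 -0.33612342  0.04646277] [array([-0.,  0.]), array([-0.,  0.])]
transd top [ 0.5102241  -0.12334923  0.09806102] [array([0.5, 0. ]), array([0.6, 0. ])]
base [0.52651943 0.29588856 0.03392738] [array([-1. , -0.3]), array([-1.3, -0.1])]
gate hinge post [0.74526613 0.0118707  0.05950432] [array([-0.1, -0. ]), array([-0.1, -0. ])]
postnear [0.38608704 0.00245944 0.10367017] [array([0.2, 0. ]), array([0.2, 0. ])]
bottle [ 0.67252365 -0.3925262   0.11934874] [array([ 0.7, -0.1]), array([ 0.9, -0.1])]
```

View pics/crop1.png

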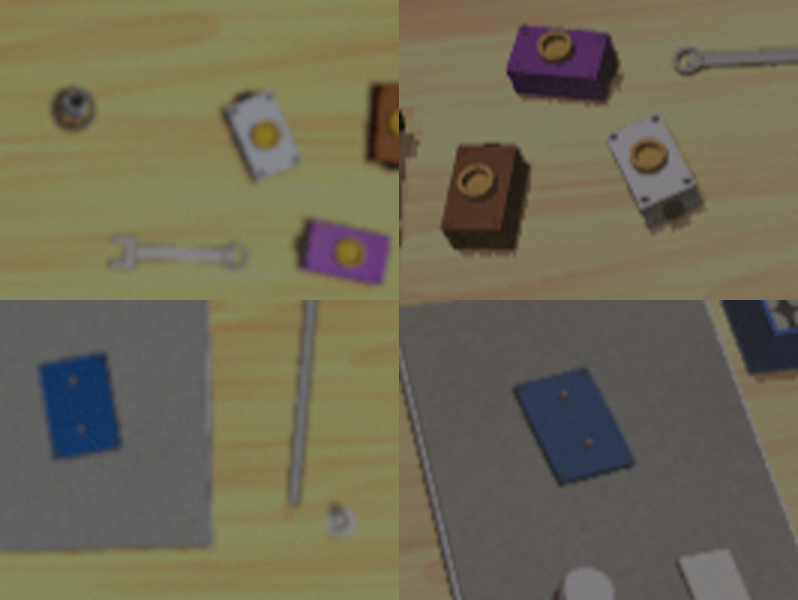

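The crop confirms the aluminium box as the white-grey body with the brass port. The brown and purple ones are look-alikes. Next I'll take wrist views of the base.

Call:
{"op": "carry_out", "data": {"steps": [[1,-0.0122,0.0417,0,0,0,0],[1,-0.0122,0.0417,0,0,0,0],[1,-0.0122,0.0417,0,0,0,0],[1,-0.0122,0.0417,0,0,0,0],[1,-0.0122,0.0417,0,0,0,0],[1,-0.0122,0.0417,0,0,0,0],[1,-0.0122,0.0417,0,0,0,0],[1,-0.0122,0.0417,0,0,0,0],[1,-0.0122,0.0417,0,0,0,0],[1,-0.0122,0.0417,0,0,0,0],[1,0,0,0,0,0,0],[1,0,0,0,0,0,0]], "grip_force": 40}}

```text
clock: 1.65
tcp_pos: [0.5248, 0.3212, 0.2498]
orientation: [-0.0, 0.798, 0.602, -0.001]
wrist_force: [0.6, -0.1, 0.4]
finger_gap: 0.0854
```

Run:
```python
from h import *
import pickle
c=cam('wrist','w1.png');pickle.dump(c,open('w1.pkl','wb'))
s=env.get_state();print(s['clock'],s['tcp_pos'],s['orientation'],-np.array(c['R']).T@c['t'],c['R'])
```

```text
1.7 [0.52440488 0.32162299 0.250046  ] [-2.87652100e-04  7.98028678e-01  6.02619244e-01 -4.40281770e-04] [0.45029984 0.34458926 0.37238897] [[ 2.74070394e-01  9.61709273e-01 -8.32432223e-04]
 [ 9.15557056e-01 -2.60652696e-01  3.06293079e-01]
 [ 2.94347918e-01 -8.47080040e-02 -9.51936898e-01]]
```

Call:
{"op": "carry_out", "data": {"steps": [[1,-0.03,0.03,0,0,0,0],[1,-0.03,0.03,0,0,0,0],[1,-0.03,0.03,0,0,0,0],[1,0,0,0,0,0,0],[1,0,0,0,0,0,0]]}}

```text
clock: 2.33
tcp_pos: [0.5862, 0.2111, 0.2505]
orientation: [-0.0, 0.798, 0.603, 0.0]
wrist_force: [0.1, -0.0, -0.1]
finger_gap: 0.0856
```

Run:
```python
from h import *
import pickle
c=cam('wrist','w2.png');pickle.dump(c,open('w2.pkl','wb'))
s=env.get_state();print(s['clock'],s['tcp_pos'],s['orientation'])
cv2.imwrite('pics/v12.png',np.vstack([cv2.imread('pics/w1.png')[:,:],cv2.imread('pics/w2.png')])[::1][:800])
a=cv2.imread('pics/v12.png');cv2.imwrite('pics/v12.png',cv2.resize(a,(480,600),interpolation=cv2.INTER_AREA))
```

```text
2.375 [0.58615681 0.21139661 0.25048577] [-2.72761003e-04  7.97678463e-01  6.03082908e-01  2.87992641e-05]
```

View pics/v12.png

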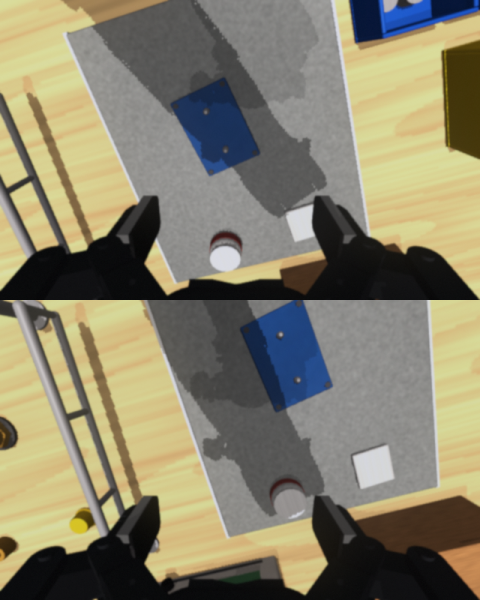

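The wrist pair shows the base with its pegs. In full-scale pixels the pegs are at about (275,149) and (300,200) in w1, and (373,47) and (397,107) in w2.

```bash
cat > blob.py <<'E'
from h import *
def hsv(c): return cv2.cvtColor(np.ascontiguousarray(c['color']),cv2.COLOR_RGB2HSV)
def biggest(m,near):
    cs,_=cv2.findContours(m,cv2.RETR_EXTERNAL,cv2.CHAIN_APPROX_NONE)
    cs=[k for k in cs if cv2.contourArea(k)>60 and abs(cv2.pointPolygonTest(k,tuple(map(float,near)),True))<90]
    return min(cs,key=lambda k:-cv2.pointPolygonTest(k,tuple(map(float,near)),True))
def rect(c,k,z):
    p=np.array([plane(c,q,z)[:2] for q in k.reshape(-1,2).astype(float)])*1000
    r=cv2.minAreaRect(p.astype(np.float32)); return r
def corners(c,k):
    e=cv2.approxPolyDP(cv2.convexHull(k),6,True).reshape(-1,2); return e
E
python3 - <<'E'
from blob import *
import pickle
W=[pickle.load(open(f,'rb')) for f in('w1.pkl','w2.pkl')]
for c,n in zip(W,((285,175),(385,80))):
    h=hsv(c)
    m=cv2.inRange(h,(100,120,20),(125,255,255));m=cv2.morphologyEx(m,cv2.MORPH_OPEN,np.ones((3,3)))
    k=biggest(m,n)
    print(cv2.contourArea(k),corners(c,k).tolist())
    for z in(.025,.037):print(z,rect(c,k,z))
    f=np.zeros_like(m);cv2.drawContours(f,[k],-1,255,-1)
    f=cv2.erode(f,np.ones((7,7)))
    p=cv2.bitwise_and(f,cv2.inRange(h,(0,0,60),(180,110,255)))
    nn,_,st,ce=cv2.connectedComponentsWithStats(p)
    print([(s[4],q.round(1).tolist()) for s,q in zip(st[1:],ce[1:]) if s[4]>5])
E
```

```text
8064.0 [[292, 108], [302, 110], [343, 200], [285, 230], [275, 226], [233, 146], [234, 135]]
0.025 ((527.0126953125, 294.8343200683594), (113.51118469238281, 79.0971908569336), 9.409871101379395)
0.037 ((524.3627319335938, 296.552978515625), (109.59013366699219, 76.36489868164062), 9.40986442565918)
[(np.int32(67), [274.5, 148.1]), (np.int32(68), [300.4, 199.0])]
10301.0 [[395, 0], [405, 7], [439, 108], [434, 119], [365, 143], [324, 44], [331, 31]]
0.025 ((525.3604125976562, 297.41082763671875), (113.54608154296875, 79.05987548828125), 9.321093559265137)
0.037 ((524.8861694335938, 295.2332763671875), (109.63034057617188, 76.33345031738281), 9.321110725402832)
[(np.int32(74), [373.1, 46.4]), (np.int32(69), [396.2, 106.1])]
```

Run:
```python
from blob import *
import pickle
a,b=[pickle.load(open(f,'rb')) for f in('w1.pkl','w2.pkl')]
A,ra=tri((a,np.array([274.5,148.1])),(b,np.array([373.1,46.4])))
B,rb=tri((a,np.array([300.4,199.0])),(b,np.array([396.2,106.1])))
print(A,ra,B,rb,(A+B)/2,np.linalg.norm(A-B),np.degrees(np.arctan2(*(B-A)[[1,0]])))
for c,us in((a,((274.5,148.1),(300.4,199))),(b,((373.1,46.4),(396.2,106.1)))):
    P=[plane(c,u,.0435) for u in us];print(P,(P[0]+P[1])/2,np.linalg.norm(P[1]-P[0]),np.degrees(np.arctan2(*(P[1]-P[0])[[1,0]])))
d=pickle.load(open('c0.pkl','rb'));T,S=d['top'],d['scene']
# box in top & scene
for c,n in((T,(412,230)),(S,(224,190))):
    h=hsv(c); m=cv2.inRange(h,(0,0,115),(180,60,255));
    k=biggest(m,n);print(cv2.contourArea(k),rect(c,k,.042))
```

```text
[0.49743751 0.29145501 0.04047674] [array([0., 0.]), array([-0., -0.])] [0.55273734 0.30050282 0.04067664] [array([-0.1, -0.1]), array([0.1, 0.1])] [0.52508743 0.29597891 0.04057669] 0.05603546984814237 9.292047993611575
[array([0.49698748, 0.29192776, 0.0435    ]), array([0.55196069, 0.30092495, 0.0435    ])] [0.52447408 0.29642636 0.0435    ] 0.05570461558438143 9.294906653234372
[array([0.49758686, 0.2909466 , 0.0435    ]), array([0.55229653, 0.29988623, 0.0435    ])] [0.52494169 0.29541642 0.0435    ] 0.05543522658724272 9.280186573892433
387.0 ((469.7267761230469, -341.2430419921875), (92.09416961669922, 56.393638610839844), 20.992910385131836)
466.0 ((467.5898132324219, -338.5090637207031), (91.04788208007812, 58.33116912841797), 24.05336570739746)
```

Call:
{"op": "carry_out", "data": {"steps": [[1,-0.038,0.0025,0,0,0,0],[1,-0.038,0.0025,0,0,0,0],[1,-0.038,0.0025,0,0,0,0],[1,-0.038,0.0025,0,0,0,0],[1,-0.038,0.0025,0,0,0,0],[1,-0.038,0.0025,0,0,0,0],[1,-0.038,0.0025,0,0,0,0],[1,0,0,0,0,0,-0.11],[1,0,0,0,0,0,-0.11],[1,0,0,0,0,0,-0.11],[1,0,0,0,0,0,-0.11],[1,0,0,0,0,0,-0.11],[1,0,0,0,0,0,-0.11],[1,0,0,0,0,0,0],[1,0,0,0,0,0,0]]}}

```text
clock: 4.25
tcp_pos: [0.5309, -0.0496, 0.2504]
orientation: [0.0, 0.56, 0.828, 0.0]
wrist_force: [0.2, 0.7, -0.2]
finger_gap: 0.0852
```

Run:
```python
from h import *
import pickle
c=cam('wrist','w3.png');pickle.dump(c,open('w3.pkl','wb'))
```

Call:
{"op": "carry_out", "data": {"steps": [[1,-0.032,-0.021,0,0,0,0],[1,-0.032,-0.021,0,0,0,0],[1,-0.032,-0.021,0,0,0,0],[1,-0.032,-0.021,0,0,0,0],[1,0,0,0,0,0,0],[1,0,0,0,0,0,0]]}}

```text
clock: 5.05
tcp_pos: [0.5007, -0.2002, 0.2502]
orientation: [-0.0, 0.56, 0.828, 0.0]
wrist_force: [-0.7, -0.6, -0.0]
finger_gap: 0.0853
```

Run:
```python
from h import *
import pickle
c=cam('wrist','w4.png');pickle.dump(c,open('w4.pkl','wb'))
```

Call:
{"op": "carry_out", "data": {"steps": [[1,-0.03,-0.0156,0,0,0,0],[1,-0.03,-0.0156,0,0,0,0],[1,-0.03,-0.0156,0,0,0,0],[1,0,0,0,0,0,0],[1,0,0,0,0,0,0]]}}

```text
clock: 5.72
tcp_pos: [0.4912, -0.3003, 0.2502]
orientation: [-0.0, 0.56, 0.829, 0.0]
wrist_force: [0.2, 0.3, 0.1]
finger_gap: 0.0857
```

Run:
```python
from h import *
import pickle
c=cam('wrist','w5.png');pickle.dump(c,open('w5.pkl','wb'))
s=env.get_state();print(s['clock'],s['tcp_pos'],s['orientation'],s['joint_pos'])
a=[cv2.resize(cv2.imread(f'pics/w{i}.png'),(400,250),interpolation=cv2.INTER_AREA) for i in(3,4,5)]
d=cv2.imread('pics/w3.png')*0
cv2.imwrite('pics/v345.png',np.vstack([np.hstack(a[:2]),np.hstack([a[2],a[2]*0])]))
```

```text
5.775 [ 0.491208   -0.30008926  0.25026874] [-2.93337760e-04  5.59285962e-01  8.28974702e-01  2.63169172e-04] [-6.88073930e-01  3.14918012e-01  4.83565682e-02  1.30486863e+00
  4.68600067e-04 -1.07182190e+00]
```

View pics/v345.png

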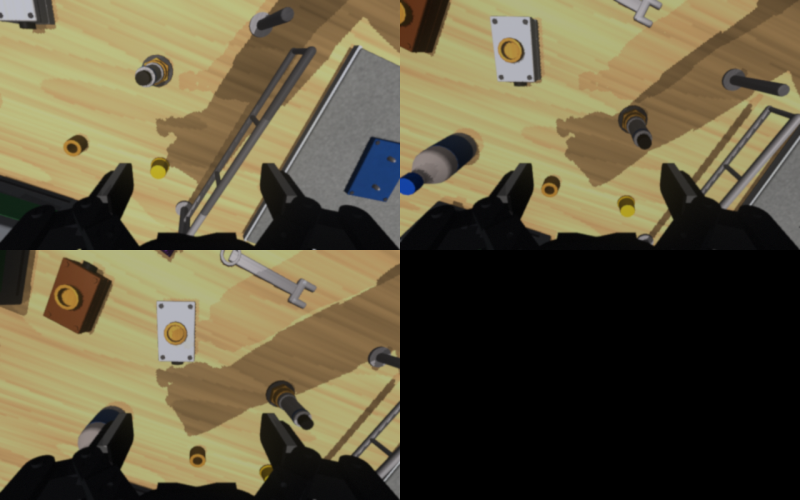

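In full pixels, the box's port is at about (179,80) in w4 and (282,133) in w5. The transducer connector is at about (232,123) in w3 and (392,227) in w4.

Run:
```python
from blob import *
import pickle
W={i:pickle.load(open(f'w{i}.pkl','rb')) for i in(3,4,5)}
Cs=[]
for i,n in((4,(179,80)),(5,(282,133))):
    c=W[i];h=hsv(c)
    m=cv2.inRange(h,(0,0,150),(180,50,255))|cv2.inRange(h,(10,120,60),(30,255,255))*0
    m=cv2.morphologyEx(m,cv2.MORPH_CLOSE,np.ones((5,5)))
    k=biggest(m,n); r=rect(c,k,.042); q=np.int32(cv2.boxPoints(cv2.minAreaRect(k)));print(i,cv2.contourArea(k),corners(c,k).tolist(),r)
    bp=cv2.boxPoints(r)/1000; Cs.append([proj(c,[*b,.042]) for b in bp])
    y=cv2.inRange(h,(10,130,70),(30,255,255)); f=np.zeros_like(m);cv2.drawContours(f,[cv2.convexHull(k)],-1,255,-1)
    kk=biggest(cv2.morphologyEx(y&f,cv2.MORPH_CLOSE,np.ones((7,7))),n); e=cv2.fitEllipse(kk); print('port',e, plane(c,e[0],.054))
for p,q in zip(*Cs): print(tri((W[4],p),(W[5],q))[0])
for i,n in((3,(232,123)),(4,(392,227)),(5,(490,277))):
    c=W[i]['color'][n[1]-45:n[1]+45,n[0]-45:n[0]+45];cv2.imwrite(f'pics/t{i}.png',cv2.resize(c[:,:,::-1],None,fx=4,fy=4,interpolation=cv2.INTER_NEAREST)[:,:266+94])
cv2.imwrite('pics/t345.png',np.hstack([cv2.resize(cv2.imread(f'pics/t{i}.png'),(266,266)) for i in(3,4,5)]))
```

```text
4 6219.0 [[145, 26], [206, 27], [213, 130], [156, 129]] ((472.4831848144531, -339.81695556640625), (89.1554946899414, 54.5902214050293), 20.901456832885742)
port ((176.34849548339844, 80.00540924072266), (35.371788024902344, 40.07280731201172), 136.9271697998047) [ 0.47189826 -0.33850378  0.054     ]
5 5507.0 [[252, 81], [310, 83], [309, 178], [254, 177]] ((472.3153381347656, -340.2595520019531), (89.48808288574219, 55.12311553955078), 21.1440486907959)
port ((280.260986328125, 133.06178283691406), (34.1196403503418, 34.58742141723633), 126.98324584960938) [ 0.4717314  -0.33994074  0.054     ]
[ 0.42085544 -0.33072532  0.04031149]
[ 0.44069803 -0.38258319  0.03906439]
[ 0.5243163  -0.34990186  0.04071114]
[ 0.50427018 -0.29841473  0.04190813]
```

View pics/t345.png

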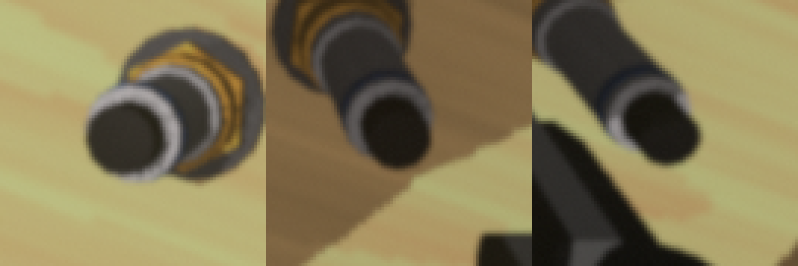

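The crop shows the connector's top face at about (228,125) in w3, (391,227) in w4 and (490,276) in w5.

Run:
```python
from blob import *
import pickle
W={i:pickle.load(open(f'w{i}.pkl','rb')) for i in(3,4,5)}
P={3:np.array([227.6,125.4]),4:np.array([391,227.3]),5:np.array([490.3,276.3])}
for s in((3,4),(3,5),(4,5),(3,4,5)): print(s,*tri(*[(W[i],P[i]) for i in s]))
for i in P: print(plane(W[i],P[i],.108))
s=env.get_state();x,y=s['tcp_pos'][:2];q=s['orientation'];psi=2*np.arctan2(q[2],q[1]);print(psi)
def go(X,Y,Z,ps):
    d=np.array([X-x,Y-y]);c,sn=np.cos(psi),np.sin(psi)
    print('dx',d@[c,sn],'dy',d@[sn,-c],'dz',s['tcp_pos'][2]-Z,'turn',psi-ps)
go(.4724,-.340,.03,np.radians(111))
# gate: rail line from top view
d=pickle.load(open('c0.pkl','rb'));
for u in((307,156),(298,250)):print(plane(d['top'],u,.101))
```

```text
(3, 4) [ 0.512331   -0.1263056   0.10324455] [array([ 0.4, -0.6]), array([-0.4,  0.6])]
(3, 5) [ 0.51205947 -0.12623848  0.10351163] [array([ 0.5, -0.9]), array([-0.5,  0.7])]
(4, 5) [ 0.51137136 -0.12648051  0.10384617] [array([ 0.1, -0.2]), array([-0.1,  0.2])]
(3, 4, 5) [ 0.51195843 -0.1262545   0.10343162] [array([ 0.5, -1. ]), array([-0.1,  0.3]), array([-0.5,  0.6])]
[ 0.51192673 -0.125561    0.108     ]
[ 0.5103048  -0.12804461  0.108     ]
[ 0.50973577 -0.12961851  0.108     ]
1.9545441508726387
dx -0.02996626286645747 dy -0.032382573545353066 dz 0.22026874097476426 turn 0.017228681158932835
[0.72191841 0.01091026 0.101     ]
[0.41023807 0.04811457 0.101     ]
```

Call:
{"op": "carry_out", "data": {"steps": [[1,-0.03,-0.0324,0,0,0,0.017],[1,0,0,0.035,0,0,0],[1,0,0,0.035,0,0,0],[1,0,0,0.035,0,0,0],[1,0,0,0.035,0,0,0],[1,0,0,0.035,0,0,0],[1,0,0,0.025,0,0,0],[1,0,0,0.01,0,0,0],[1,0,0,0.01,0,0,0],[1,0,0,0,0,0,0],[0,0,0,0,0,0,0],[-0.3,0,0,0,0,0,0],[-1,0,0,0,0,0,0],[-1,0,0,0,0,0,0],[-1,0,0,0,0,0,0],[-1,0,0,0,0,0,0],[-1,0,0,0,0,0,0]], "grip_force": 50}}

```text
clock: 7.9
tcp_pos: [0.4726, -0.342, 0.0314]
orientation: [0.001, 0.567, 0.824, -0.0]
wrist_force: [-0.9, 0.4, 5.7]
finger_gap: 0.0554
```

Run:
```python
from h import *
c=cam('wrist','w6.png');s=env.get_state();print(s['clock'],s['tcp_pos'],s['orientation'],s['finger_gap'],s['wrist_force'])
```

```text
7.95 [ 0.47265337 -0.34201192  0.03137278] [ 9.23031298e-04  5.66989373e-01  8.23724589e-01 -1.49113369e-05] 0.054875073518187656 [-0.45820792  0.38791536  6.10396175]
```

Call:
{"op": "carry_out", "data": {"steps": [[-1,0,0,-0.01,0,0,0],[-1,0,0,-0.02,0,0,0],[-1,0,0,-0.03,0,0,0],[-1,0,0,-0.04,0,0,0],[-1,0,0,-0.04,0,0,0],[-1,0,0,-0.03,0,0,0],[-1,0,0,-0.01,0,0,0],[-1,0,0,0,0,0,0],[-1,0,0,0,0,0,0]]}}

```text
clock: 9.07
tcp_pos: [0.4713, -0.3408, 0.2084]
orientation: [-0.002, 0.567, 0.824, 0.0]
wrist_force: [0.6, 0.3, -2.4]
finger_gap: 0.0551
```

Run:
```python
from blob import *
import pickle
c=cam('wrist','w7.png');pickle.dump(c,open('w7.pkl','wb'));s=env.get_state();pickle.dump(s,open('s7.pkl','wb'));print(s['clock'],s['tcp_pos'],s['orientation'],s['finger_gap'],s['wrist_force'])
print(proj(c,s['tcp_pos']))
```

```text
9.125 [ 0.47134877 -0.34080994  0.20834055] [-1.65573399e-03  5.66970159e-01  8.23736607e-01  3.15881838e-04] 0.05542394245964643 [-0.84158781  0.17958986 -3.88518578]
[311.39470568 285.03498839]
```

View pics/w7.png

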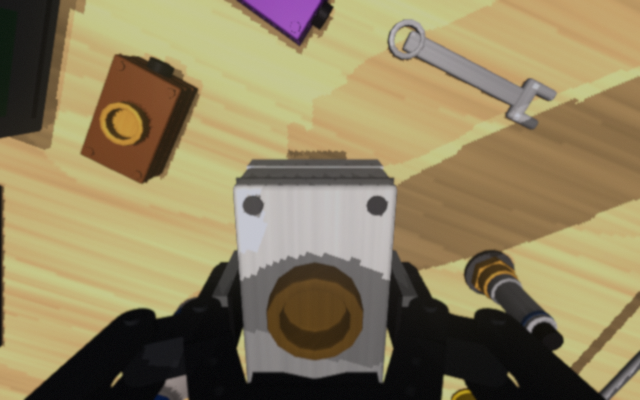

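The box is held level. Its top's near edge runs from (234,184) to (395,184), and the port is centred near (315,311).

Run:
```python
from blob import *
import pickle
c=pickle.load(open('w7.pkl','rb'));s=pickle.load(open('s7.pkl','rb'))
from scipy.spatial.transform import Rotation as Ro
q=s['orientation'];R=Ro.from_quat([q[1],q[2],q[3],q[0]]).as_matrix()
dz=.2083-.0314
f=lambda u,z:np.round(1000*(R.T@(plane(c,u,z+dz)-s['tcp_pos'])),1)
print('edge',f((235,184.5),.042),f((395,184.5),.042))
print('screws',f((253,205),.042),f((377,205),.042))
print('port outer',f((315,311),.054))
h=hsv(c);m=cv2.inRange(h,(5,120,40),(30,255,255));k=biggest(cv2.morphologyEx(m,cv2.MORPH_CLOSE,np.ones((9,9))),(315,311));
e=cv2.fitEllipse(cv2.convexHull(k));x,y,w,hh=cv2.boundingRect(k);print(e,x,y,w,hh)
print('port fit',f(e[0],.054), 'left/right',f((x,311),.054),f((x+w,311),.054))
h=hsv(pickle.load(open('w5.pkl','rb')))
```

```text
edge [-25.1 -44.7 -10.6] [ 27.8 -44.7 -10.4]
screws [-19.5 -37.5 -10.6] [ 22.3 -37.5 -10.4]
port outer [  1.4  -4.3 -22.5]
((314.4674072265625, 312.159912109375), (94.10416412353516, 96.46075439453125), 94.2306137084961) 267 265 96 94
port fit [  1.2  -3.8 -22.6] left/right [-14.6  -4.3 -22.6] [ 17.4  -4.3 -22.5]
```

Run:
```python
from blob import *
import pickle
c=pickle.load(open('w3.pkl','rb'));h=hsv(c)
m=cv2.inRange(h,(100,120,20),(125,255,255));m=cv2.morphologyEx(m,cv2.MORPH_OPEN,np.ones((3,3)))
k=biggest(m,(600,270));f=np.zeros_like(m);cv2.drawContours(f,[cv2.convexHull(k)],-1,255,-1)
p=cv2.bitwise_and(cv2.erode(f,np.ones((5,5))),cv2.inRange(h,(0,0,60),(180,120,255)))
nn,_,st,ce=cv2.connectedComponentsWithStats(p)
g=[q for s,q in zip(st[1:],ce[1:]) if s[4]>15];print(g)
P=[plane(c,q,.0405) for q in g];print(P,(P[0]+P[-1])/2)
d=pickle.load(open('c0.pkl','rb'))
for n,u in(('top',(227,219)),('scene',(449,182))):
    c=d[n];h=hsv(c);k=biggest(cv2.inRange(h,(100,120,30),(125,255,255)),u);print(n,cv2.contourArea(k),rect(c,k,.036))
```

```text
[array([604.34782609, 228.17391304]), array([628.51612903, 255.41935484]), array([603.       , 300.0952381])]
[array([0.48065476, 0.25153694, 0.0405    ]), array([0.4969926 , 0.29428691, 0.0405    ]), array([0.55262459, 0.30247733, 0.0405    ])] [0.51663967 0.27700714 0.0405    ]
top 624.0 ((522.3255004882812, 295.3153991699219), (107.67333221435547, 74.60453033447266), 9.52262020111084)Traceback (most recent call last):
  File "<stdin>", line 12, in <module>
  File "blob.py", line 6, in biggest
    return min(cs,key=lambda k:-cv2.pointPolygonTest(k,tuple(map(float,near)),True))
ValueError: min() iterable argument is empty
```

Call:
{"op": "carry_out", "data": {"steps": [[-1,0,0,0,0,0,0.068],[-1,0,0,0,0,0,0.068],[-1,0,0,0,0,0,0.068],[-1,0.0388,0.0098,0,0,0,0],[-1,0.0388,0.0098,0,0,0,0],[-1,0.0388,0.0098,0,0,0,0],[-1,0.0388,0.0098,0,0,0,0],[-1,0.0388,0.0098,0,0,0,0],[-1,0.0388,0.0098,0,0,0,0],[-1,0.0388,0.0098,0,0,0,0],[-1,0.0388,0.0098,0,0,0,0],[-1,0.0388,0.0098,0,0,0,0],[-1,0.0388,0.0098,0,0,0,0],[-1,0.0388,0.0098,0,0,0,0],[-1,0.0388,0.0098,0,0,0,0],[-1,0.0388,0.0098,0,0,0,0],[-1,0.0388,0.0098,0,0,0,0],[-1,0.0388,0.0098,0,0,0,0],[-1,0.0388,0.0098,0,0,0,0]]}}

```text
clock: 11.5
tcp_pos: [0.5266, 0.2975, 0.2088]
orientation: [-0.001, 0.648, 0.762, -0.001]
wrist_force: [0.5, -1.1, -3.8]
finger_gap: 0.0554
```

Call:
{"op": "carry_out", "data": {"steps": [[-1,0,0,0.03,0,0,0],[-1,0,0,0.03,0,0,0],[-1,0,0,0.03,0,0,0],[-1,0,0,0,0,0,0],[-1,0,0,0,0,0,0],[-1,0,0,0,0,0,0]]}}

```text
clock: 12.25
tcp_pos: [0.5282, 0.2968, 0.1218]
orientation: [0.001, 0.648, 0.762, 0.001]
wrist_force: [-0.0, -0.5, -3.2]
finger_gap: 0.0552
```

```bash
cat > go.py <<'E'
from h import *
import sys
X,Y,Z,P=map(float,sys.argv[1:5])
S=[]
for i in range(3):
    if i: env.read_camera('wrist')
    S.append(env.get_state())
s=S[-1];p=np.mean([a['tcp_pos'] for a in S],0);q=np.mean([a['orientation'] for a in S],0);psi=2*np.arctan2(q[2],q[1])
c,n=np.cos(psi),np.sin(psi);d=np.array([X-p[0],Y-p[1]])
print('t',s['clock'],'tcp',p.round(4),'q',q.round(4),'psi',np.degrees(psi).round(2),'gap',s['finger_gap'],'F',s['wrist_force'].round(1))
print('dx %.4f dy %.4f dz %.4f turn %.4f'%(d@[c,n],d@[n,-c],p[2]-Z,psi-np.radians(P)))
E
python3 go.py .525 .296 .0684 99.3
```

```text
t 12.35 tcp [0.5282 0.2968 0.1218] q [6.000e-04 6.479e-01 7.617e-01 1.200e-03] psi 99.23 gap 0.05545187738583693 F [-0.  -1.  -3.2]
dx -0.0002 dy -0.0032 dz 0.0534 turn -0.0012
```

Call:
{"op": "carry_out", "data": {"steps": [[-1,0,-0.0025,0.016,0,0,0],[-1,0,0,0.016,0,0,0],[-1,0,0,0,0,0,0],[-1,0,0,0,0,0,0]]}}

```text
clock: 12.85
tcp_pos: [0.5246, 0.296, 0.0879]
orientation: [-0.0, 0.648, 0.762, -0.0]
wrist_force: [1.0, 0.5, -3.6]
finger_gap: 0.0551
```

```bash
python3 - <<'E'
from h import *
for i in range(2):
    cam('wrist');
    s=env.get_state();print(s['tcp_pos'])
E
python3 go.py .525 .296 .0684 99.3
```

```text
[0.52496408 0.29611474 0.08839531]
[0.52517588 0.29619164 0.08868831]
t 13.05 tcp [0.5252 0.2962 0.0888] q [2.000e-04 6.479e-01 7.617e-01 5.000e-04] psi 99.24 gap 0.055190111480691424 F [-0.5 -0.3 -3.7]
dx -0.0002 dy -0.0002 dz 0.0204 turn -0.0011
```

Well aligned. I'll lower it slowly onto the pegs.

Call:
{"op": "carry_out", "data": {"steps": [[-1,0,0,0.004,0,0,0],[-1,0,0,0.004,0,0,0],[-1,0,0,0.003,0,0,0],[-1,0,0,0.003,0,0,0],[-1,0,0,0,0,0,0]]}}

```text
clock: 13.68
tcp_pos: [0.5245, 0.2959, 0.0739]
orientation: [-0.0, 0.648, 0.762, -0.0]
wrist_force: [-0.1, 0.2, -4.5]
finger_gap: 0.0548
```

No contact force at 5 mm below the peg-tip height, so the pegs are in the sockets.

Call:
{"op": "carry_out", "data": {"steps": [[-1,0,0,0.003,0,0,0],[-1,0,0,0.002,0,0,0],[-1,0,0,0.001,0,0,0],[-1,0,0,0,0,0,0]]}}

```text
clock: 14.18
tcp_pos: [0.5248, 0.2961, 0.0684]
orientation: [0.0, 0.648, 0.762, 0.0]
wrist_force: [-0.9, 1.1, -2.8]
finger_gap: 0.0555
```

Call:
{"op": "carry_out", "data": {"steps": [[-1,0,0,0.001,0,0,0],[-1,0,0,0.001,0,0,0],[-1,0,0,0,0,0,0]]}}

```text
clock: 14.55
tcp_pos: [0.5248, 0.2961, 0.0684]
orientation: [0.0, 0.648, 0.762, 0.0]
wrist_force: [-5.3, -1.5, 10.6]
finger_gap: 0.0553
```

Firm contact at z = 0.0684, which is the expected home height. Releasing now.

Call:
{"op": "carry_out", "data": {"steps": [[-0.1,0,0,-0.001,0,0,0],[0.4,0,0,0,0,0,0],[1,0,0,0,0,0,0],[1,0,0,0,0,0,0],[1,0,0,0,0,0,0],[1,0,0,0,0,0,0],[1,0,0,-0.02,0,0,0],[1,0,0,-0.04,0,0,0],[1,0,0,-0.04,0,0,0],[1,0,0,-0.04,0,0,0],[1,0,0,-0.04,0,0,0],[1,0,0,0,0,0,0],[1,0,0,0,0,0,0]]}}

```text
clock: 16.18
tcp_pos: [0.5246, 0.296, 0.2469]
orientation: [-0.0, 0.648, 0.762, -0.0]
wrist_force: [-0.0, 0.1, -0.6]
finger_gap: 0.0854
```

```bash
python3 - <<'E'
from blob import *
import pickle
c=cam('wrist','w8.png');pickle.dump(c,open('w8.pkl','wb'))
s=env.get_state();print(s['tcp_pos'],s['clock'])
print(proj(c,[.525,.296,.091]))
E
python3 go.py .511 -.127 .25 99.3
```

```text
[0.52418931 0.29577269 0.24610547] 16.225
[312.6900688 181.2299975]
t 16.325 tcp [0.5241 0.2957 0.2459] q [-6.000e-04  6.479e-01  7.617e-01 -1.000e-03] psi 99.23 gap 0.08512313130152498 F [-1.3 -0.2  0.9]
dx -0.4152 dy -0.0807 dz -0.0041 turn -0.0011
```

View pics/w8.png

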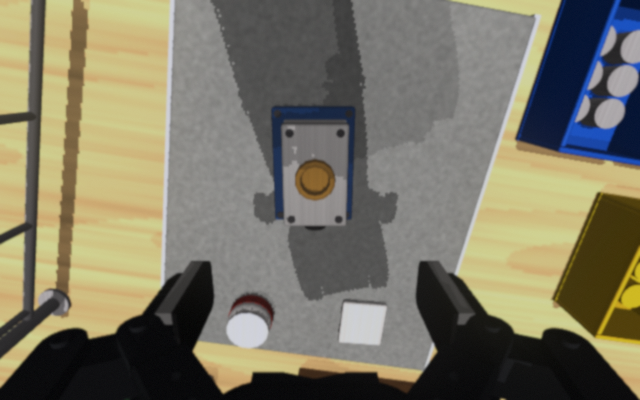

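The box sits level on the base, with its port at (315,180) against (312.7,181.2) expected. Next, over to the transducer.

Call:
{"op": "carry_out", "data": {"steps": [[1,-0.0415,-0.0081,0,0,0,0],[1,-0.0415,-0.0081,0,0,0,0],[1,-0.0415,-0.0081,0,0,0,0],[1,-0.0415,-0.0081,0,0,0,0],[1,-0.0415,-0.0081,0,0,0,0],[1,-0.0415,-0.0081,0,0,0,0],[1,-0.0415,-0.0081,0,0,0,0],[1,-0.0415,-0.0081,0,0,0,0],[1,-0.0415,-0.0081,0,0,0,0],[1,-0.0415,-0.0081,0,0,0,0],[1,0,0,0,0,0,0],[1,0,0,0,0,0,0]]}}

```text
clock: 17.82
tcp_pos: [0.5109, -0.1263, 0.2464]
orientation: [-0.001, 0.648, 0.762, -0.0]
wrist_force: [-0.5, -0.4, -0.5]
finger_gap: 0.0853
```

```bash
python3 - <<'E'
from blob import *
import pickle
c=cam('wrist','w9.png');pickle.dump(c,open('w9.pkl','wb'))
u=proj(c,[.511,-.127,.108]);f=proj(c,[.511,-.127,0.0]);print(u,f)
x,y=(int(v) for v in (u+f)/2);x0,y0=max(x-60,0),max(y-60,0)
i=c['color'][y0:y0+120,x0:x0+120,::-1];print(x0,y0,i.shape)
cv2.imwrite('pics/c9.png',cv2.resize(i,None,fx=5,fy=5,interpolation=cv2.INTER_CUBIC))
E
python3 go.py .511 -.127 .25 99.3
```

```text
[311.37507471 186.98676107] [312.13545542 158.15803299]
251 112 (120, 120, 3)
t 17.975 tcp [ 0.5112 -0.1256  0.2468] q [-6.000e-04  6.475e-01  7.621e-01 -0.000e+00] psi 99.3 gap 0.08558587487137924 F [-0.1  0.1  0.1]
dx -0.0013 dy -0.0004 dz -0.0032 turn -0.0000
```

View pics/c9.png

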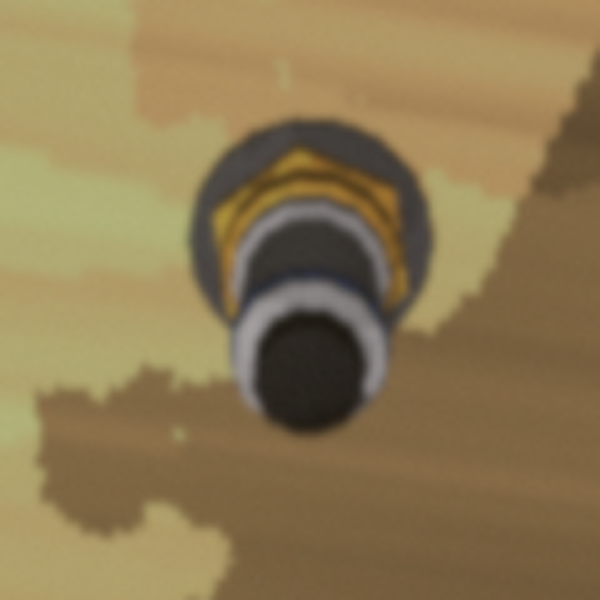

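The connector's top is centred at (312.3,186.9), against (311.4,187.0) predicted, which agrees to under 1 mm. Descending to grip.

Call:
{"op": "carry_out", "data": {"steps": [[1,-0.001,0,0.03,0,0,0],[1,0,0,0.03,0,0,0],[1,0,0,0.03,0,0,0],[1,0,0,0.03,0,0,0],[1,0,0,0.03,0,0,0],[1,0,0,0.019,0,0,0],[1,0,0,0.01,0,0,0],[1,0,0,0,0,0,0],[0.4,0,0,0,0,0,0],[0,0,0,0,0,0,0],[-0.3,0,0,0,0,0,0],[-0.6,0,0,0,0,0,0],[-1,0,0,0,0,0,0],[-1,0,0,0,0,0,0],[-1,0,0,0,0,0,0],[-1,0,0,0,0,0,0],[-1,0,0,0,0,0,0]], "grip_force": 45}}

```text
clock: 20.1
tcp_pos: [0.5119, -0.1276, 0.0689]
orientation: [0.0, 0.648, 0.762, 0.0]
wrist_force: [-0.2, 1.4, 5.3]
finger_gap: 0.0249
```

```bash
python3 go.py .511 -.127 .25 99.3
```

```text
t 20.2 tcp [ 0.5119 -0.1277  0.0689] q [4.000e-04 6.479e-01 7.617e-01 2.000e-04] psi 99.23 gap 0.024958889324230262 F [-0.9  0.7  5.7]
dx 0.0008 dy -0.0008 dz -0.1811 turn -0.0012
```

Call:
{"op": "carry_out", "data": {"steps": [[-1,0,0,-0.008,0,0,0],[-1,0,0,-0.015,0,0,0],[-1,0,0,-0.03,0,0,0],[-1,0,0,-0.04,0,0,0],[-1,0,0,-0.04,0,0,0],[-1,0,0,-0.03,0,0,0],[-1,0,0,-0.015,0,0,0],[-1,0,0,0,0,0,0],[-1,0,0,0,0,0,0]]}}

```text
clock: 21.32
tcp_pos: [0.5109, -0.1273, 0.2449]
orientation: [-0.001, 0.648, 0.762, -0.0]
wrist_force: [-0.4, -0.6, -2.4]
finger_gap: 0.0251
```

```bash
python3 go.py .5248 .2961 .25 99.3
python3 - <<'E'
from blob import *
import pickle
c=cam('wrist','w10.png');s=env.get_state();pickle.dump((c,s),open('w10.pkl','wb'))
from scipy.spatial.transform import Rotation as Ro
q=s['orientation'];R=Ro.from_quat([q[1],q[2],q[3],q[0]]).as_matrix();t=s['tcp_pos']
for z in(-.0395,-.0255,.026,.0365,.0545):print(z,proj(c,t+R@[0,0,z]))
S=cam('scene','s10.png');T=cam('top','t10.png');pickle.dump((S,T),open('st10.pkl','wb'))
ps=proj(S,t);pt=proj(T,t);print(ps,pt)
f=lambda i,p,r,o:cv2.resize(i['color'][int(p[1])-r:int(p[1])+r,int(p[0])-r:int(p[0])+r,::-1],(o,o),interpolation=cv2.INTER_CUBIC)
w=c['color'][150:350,215:415,::-1]
cv2.imwrite('pics/h10.png',np.hstack([cv2.resize(w,(400,400)),f(S,ps,40,400)]))
E
```

```text
t 21.425 tcp [ 0.5108 -0.1273  0.2448] q [-1.300e-03  6.479e-01  7.617e-01 -4.000e-04] psi 99.23 gap 0.025186971067016596 F [ 0.2  0.7 -1.8]
dx 0.4157 dy 0.0817 dz -0.0052 turn -0.0012
-0.0395 [309.01130983 360.7780881 ]
-0.0255 [309.65642417 328.75642263]
0.026 [311.13627984 255.33787456]
0.0365 [311.33652831 245.40712731]
0.0545 [311.63143096 230.78399684]
[296.66428361 149.71394968] [353.1983362  212.96273874]
```

View pics/h10.png

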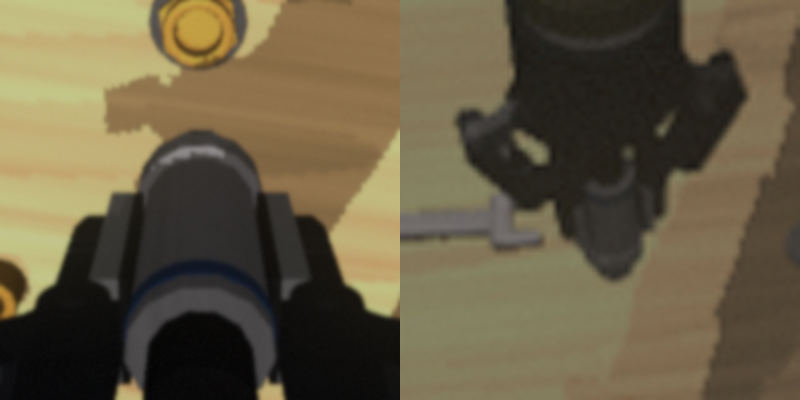

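Run:
```python
from blob import *
import pickle
c,s=pickle.load(open('w10.pkl','rb'))
from scipy.spatial.transform import Rotation as Ro
q=s['orientation'];R=Ro.from_quat([q[1],q[2],q[3],q[0]]).as_matrix();t=s['tcp_pos']
P=lambda *v:proj(c,t+R@np.array(v)).round(1)
for n,dy in(('0',0),('+2',.002)):print(n,'flange low',P(0,-.0155+dy,.0385),'flange up',P(0,-.0155+dy,.0285),'barrel top',P(0,-.013+dy,-.0255))
col=c['color'][200:310,313:318].mean(1).astype(int)
for i in range(0,110,2):print(200+i,col[i],end=' ')
```

```text
0 flange low [311.3 214.8] flange up [311.1 222.6] barrel top [309.5 294.6]
+2 flange low [311.3 218.6] flange up [311.1 226.6] barrel top [309.5 300. ]
200 [144 115  76] 202 [148 119  78] 204 [149 120  79] 206 [144 116  76] 208 [142 115  76] 210 [141 114  75] 212 [138 110  73] 214 [113  92  65] 216 [60 55 48] 218 [61 57 54] 220 [62 58 56] 222 [84 79 78] 224 [138 133 134] 226 [119 115 115] 228 [75 71 69] 230 [55 51 49] 232 [52 49 46] 234 [52 49 46] 236 [52 49 46] 238 [52 48 46] 240 [52 49 46] 242 [51 48 46] 244 [50 48 46] 246 [51 49 47] 248 [50 47 46] 250 [50 47 46] 252 [50 48 46] 254 [50 47 46] 256 [50 48 47] 258 [50 47 46] 260 [49 47 46] 262 [50 47 46] 264 [49 47 46] 266 [49 47 46] 268 [49 47 46] 270 [48 46 46] 272 [48 47 46] 274 [47 45 46] 276 [48 46 46] 278 [45 43 44] 280 [25 28 37] 282 [16 22 34] 284 [16 22 36] 286 [24 31 46] 288 [42 42 47] 290 [47 45 45] 292 [49 47 47] 294 [65 64 65] 296 [77 75 77] 298 [77 74 76] 300 [76 74 76] 302 [76 73 75] 304 [70 68 69] 306 [31 30 30] 308 [9 8 8]
```

The flange and barrel edges match a TCP-centred, upright grip with the nose 54.5 mm below the TCP. Carrying it over the gate.

Call:
{"op": "carry_out", "data": {"steps": [[-1,0.0208,0.0041,0,0,0,0],[-1,0.0416,0.0082,0,0,0,0],[-1,0.0416,0.0082,0,0,0,0],[-1,0.0416,0.0082,0,0,0,0],[-1,0.0416,0.0082,0,0,0,0],[-1,0.0416,0.0082,0,0,0,0],[-1,0.0416,0.0082,0,0,0,0],[-1,0.0416,0.0082,0,0,0,0],[-1,0.0416,0.0082,0,0,0,0],[-1,0.0416,0.0082,0,0,0,0],[-1,0.0208,0.0041,0,0,0,0],[-1,0,0,0.03,0,0,0],[-1,0,0,0.02,0,0,0],[-1,0,0,0.01,0,0,0],[-1,0,0,0,0,0,0],[-1,0,0,0,0,0,0]]}}

```text
clock: 23.58
tcp_pos: [0.5264, 0.2961, 0.1873]
orientation: [0.0, 0.648, 0.762, 0.001]
wrist_force: [-0.3, -0.7, -1.7]
finger_gap: 0.025
```

```bash
for i in 1 2; do python3 go.py .525 .296 .1565 99.3; done
```

```text
t 23.675 tcp [0.5264 0.2962 0.1874] q [4.000e-04 6.480e-01 7.616e-01 8.000e-04] psi 99.22 gap 0.025096340622976162 F [ 0.6 -0.8 -2. ]
dx 0.0000 dy -0.0014 dz 0.0309 turn -0.0014
t 23.775 tcp [0.5263 0.2963 0.1873] q [4.000e-04 6.480e-01 7.617e-01 8.000e-04] psi 99.22 gap 0.024770053811604086 F [ 0.6 -0.5 -2.1]
dx -0.0001 dy -0.0013 dz 0.0308 turn -0.0013
```

Call:
{"op": "carry_out", "data": {"steps": [[-1,0,-0.001,0.012,0,0,0],[-1,0,0,0.01,0,0,0],[-1,0,0,0.008,0,0,0],[-1,0,0,0,0,0,0],[-1,0,0,0,0,0,0],[-1,0,0,0,0,0,0]]}}

```text
clock: 24.52
tcp_pos: [0.525, 0.2961, 0.1567]
orientation: [0.0, 0.648, 0.762, 0.0]
wrist_force: [0.1, 0.8, -3.1]
finger_gap: 0.0248
```

```bash
for i in 1 2; do python3 go.py .525 .296 .1565 99.3; done
python3 - <<'E'
from blob import *
import pickle
c=cam('wrist','w11.png');S=cam('scene');T=cam('top');s=env.get_state()
w=c['color'][100:350,190:440,::-1]
p=proj(S,[.525,.296,.11]);f=S['color'][int(p[1])-40:int(p[1])+40,int(p[0])-40:int(p[0])+40,::-1]
cv2.imwrite('pics/end.png',np.hstack([cv2.resize(w,(400,400)),cv2.resize(f,(400,400),interpolation=cv2.INTER_CUBIC)]))
print(proj(c,[.525,.296,.091]),proj(c,[.525,.296,.102]))
E
```

```text
t 24.625 tcp [0.525  0.2961 0.1567] q [2.000e-04 6.479e-01 7.617e-01 4.000e-04] psi 99.24 gap 0.02523334191571073 F [-0.4 -1.2 -2.7]
dx -0.0001 dy -0.0001 dz 0.0002 turn -0.0011
t 24.725 tcp [0.525  0.2961 0.1567] q [1.000e-04 6.479e-01 7.617e-01 3.000e-04] psi 99.24 gap 0.02475431782866356 F [-0.6 -0.3 -2.5]
dx -0.0001 dy 0.0000 dz 0.0002 turn -0.0011
[311.68062955 222.84825555] [311.52133863 230.5623693 ]
```

View pics/end.png

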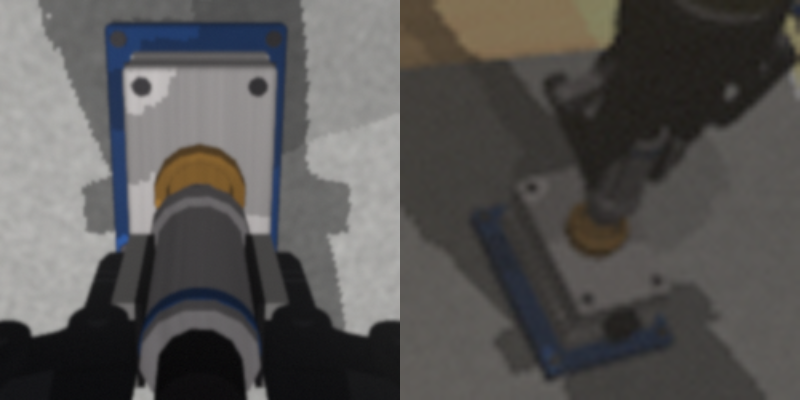

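The final crop shows the transducer and port on the same column (crop x ≈ 200), the nose clear of the port, and the box seated. Handing in.

```bash
python3 -c "
from workcell import env
print(env.hand_in()); s=env.get_state(); print(s['clock'],s['tcp_pos'],s['finger_gap'])"
```

```text
the job is handed in; nothing more can be done
None
the job is handed in; nothing more can be done
```

The job is handed in. The junction box is on the base's pegs and let go. The transducer is held upright over its port, about 11 mm up. I handed it in at about 25 s of the 59 s limit, and the hand-in gives no verdict.

- **Box:** I carried it over the gate and lowered it on slowly. There was no force while the pegs entered the sockets. It then stopped firmly at the expected height with about 10 N of contact, and I released it. The wrist view afterwards showed it level, with the port within about 2 px (about 2 mm) of where I expected it.
- **Transducer:** After lifting it, its flange and barrel edges matched an upright grip centred on the TCP to within about 1 px. I carried it over the gate with the nose roughly 90 mm above the rail.
- **Final pose:** The TCP settled within 0.2 mm of the target, at (0.525, 0.296, 0.1567). The last picture showed the nose centred on the port and not touching.
- **Disagreements:**
  - The wrist camera shows a steady sideways offset of about 1.4 mm, within the stated calibration.
  - Triangulated heights came out 1 to 5 mm below the text's values, the worst being the connector's top (103 mm against 108 mm). I set the final heights from the seated box and the text's dimensions.
- **Not measured:** I did not measure the gate or the bystanders after the moves. The arm stayed well above the gate, and no unexpected forces showed.

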